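Release the steel ball from the two-lane feeder

ROBOT

A 6-joint arm with a two-finger parallel gripper is mounted at the origin on a cart in front of the work surface, level with it; the furniture and walls round the work are solid. World frame = base frame: x ahead of the robot, y to its left, z up, the work surface at z = 0. Lengths are in m, angles in rad, forces in N, time in s.
With the tool pointing down it reaches from about 0.35 to 0.975 m from the base axis. Payload 4.9 kg.
Tool frame: the origin (TCP) lies on the front face of the gripper's body, between the roots of the fingers; the fingertips stand ctrl.finger_overhang ahead of it and the grasp point (between the pads) lies 54 mm ahead of it (ctrl.finger_overhang is the distance from the TCP to the fingertips, in m); z points along the fingers, y is the line along which they close (so a half turn about z gives the same grasp; the last joint's range is limited). The gripper opens to 85 mm and grips with 20 to 120 N. Pads are 22 mm wide; open, the fingers measure 114 mm over their backs; the gripper's body (76 mm by 85 mm) begins 54 mm behind the grasp point. The pads swing forward as they close: fully open they stand 13 mm farther back than shut.
Start: joints at [-1.268, 0.053, 1.613, -0, 1.476, -0.119], TCP at [0.256, -0.57, 0.304] pointing down, gripper open.
Joint ranges: [-3.01, 3.01], [-1.01, 2.22], [0.06, 2.58], [-1.02, 4.17], [0.09, 2.62], [-3.14, 3.14]. Speed limits (rad/s): [2.57, 2.57, 3.14, 3.14, 3.14, 3.14].

INTERFACE

Orientations are given as a rotation vector (axis times angle).
In Python, from station import ctrl, vision gives the robot as it stands. The module is installed in compiled form; this text tells all that it offers.
- The arm moves only by the tool drive_tool, never from a script. Its argument "rows" is a list of rows, each a list of 2 entries, a list of its own where there are three numbers: the shift along the tool's x, y, z in m, then the turn about the tool's z in rad. A call has 1 to 10 rows; each row shifts and turns the commanded pose from where the row before left it, along the tool's axes as they then stand; what a row does not reach is not made up. A row lasts 1/10 s, in which the tool goes at most 50 mm and 8.59 degrees, less where a joint would pass 70% of its speed; a pose out of reach is approached as far as the arm can. A call with a gripper value outside its range is refused whole. "jaw" is the closure, from 0 (fully open) to 1 (shut), set as the call begins (left out, the last holds). The fingers move at their own pace and stop on an object; "grip_force" is the grip in N (left out, the last holds). Time passes only in rows, so rows that do not move let the fingers close. It gives the time, the measured TCP pose, the force, the opening and the grip force at its end, in the units of the state.
- ctrl.get_obs(): the state, without advancing time (a new reading comes with each control period).
- vision.get_image(name): name is "scene" or "top" or "wrist"; returns a dict with "image" (420x560x3 uint8, blue, green, red), "vertical_fov" (degrees; the focal length in pixels is half the picture's height over the tangent of half this angle, whatever the lens; pixels are square), "cx", "cy" (the principal point, pixels), "R" (3x3) and "t" (3): a world point X has camera coordinates R X + t. Camera axes: x right, y down, z forward; pixel columns grow to the right and rows downward; lengths in m; the calibration is good to about 2 mm. The wrist camera is an equidistant fisheye: a pixel r from the principal point sees the ray r / f radians off the axis. A picture is of the moment at which its call begins. There is no depth.
- ctrl.finish_job(): hands the job in; it is judged then, once.
The state is a dict: "t": time; "q": joint angles; "dq": joint speeds; "effort": joint torques, N m; "tool_pos": TCP position; "tool_rot": TCP orientation; "contact_force": force on the tool from outside, world axes, zero at the start; "wrist_torque": the same for the moment, N m; "opening": finger opening in m; "grip_force": force on a finger pad.
Only numpy, scipy, OpenCV 4.12 (cv2) and the standard library are available. Lean on these libraries where they do the work, as an engineer would, in place of code of your own. Each camera call takes 0.05 s, during which the arm holds its last target. There are 200 camera calls.

TASK

The two-lane ball feeder holds a steel ball and a brass ball, each behind a narrow green gate. Push the steel cup along its track to the end stop under the steel ball's lane, then press down the red pad of that lane's rocking lever so that the gate lifts and the steel ball rolls into the cup by itself, and let the lever come back up so the gate shuts. Only push and press: do not pick up or tip the cup, do not touch the balls, and leave the brass ball with its gate and the other things on the bench alone.

Things in the scene. Friction and masses are not known exactly. Their poses are not given: they have to be found in the camera images.
- feeder: two-lane ball feeder fixed on the bench: blue base, two dark steel lanes, and at its -x front a track for the cup. Origin on the bench surface in the middle of the track; +y along the track, +x towards lanes and lever pads, z up; yawed up to 0.2 rad. Lanes: centre lines at y = +-65 mm, 30 mm wide inside, sloping down 12 degrees to -x. Lever cheeks at x = 124 to 146 mm, 159 mm high.
- spot_left (a point): point on the bench at feeder x = 0, y = +65 mm, below the outlet of the left (+y) lane: the cup's centre when it is against the left stop. The track has aluminium rails 12 mm high (inner faces at feeder x = +-35.5 mm) and end stops 12 mm high (inner faces at y = +-100 mm). The lane's lip is at x = 24 mm, its floor there 78 mm and its wall tops 98 mm high
- spot_right (a point): the same below the outlet of the right (-y) lane, at feeder x = 0, y = -65 mm
- pad_left (a point): centre of the top of the red 36 x 36 mm press pad of the left (+y) lane's lever, 152 mm above the bench at feeder x = 202 mm when the lever is at rest; goes down about 29 mm at full press
- pad_right (a point): the same pad on the right (-y) lane's lever
- lever_left (a joint): left lever: 0 = at rest, gate shut; grows as the red pad is pressed, to 0.45 rad at the stop. Axle along y at feeder x = 135 mm, 145 mm high, 67 mm from the pad's centre. The ball passes from about 0.33 rad. A spring brings it back: about 3 N on the pad to start, 5 N at full press
- lever_right (a joint): right lever, likewise
- steel_ball: steel-grey ball, 25 mm diameter, loose in one lane behind its narrow green gate bar (which lane varies), at feeder x = 100 mm and 107 mm high; origin at its centre
- brass_ball: yellow brass ball, 25 mm diameter, loose behind the gate of the other lane; origin at its centre
- steel_cup: plain open steel cup, 68 mm diameter, 67 mm tall, inside about 60 mm wide, about 0.14 kg, standing loose in the track near its middle; origin at the centre of its underside, z up. Slides easily along the track
- bearing: ball bearing 52 mm, 15 mm high, lying on the feeder's base plate between the lanes; leave alone
- tape_measure: yellow tape measure, 40 x 82 x 62 mm, at the right; leave alone
- oil_can: oil can, 222 x 124 x 152 mm, at the left; leave alone
- pliers_2: blue-handled pliers, 178 x 54 x 18 mm, at the left; leave alone
- screwdriver_2: black-handled screwdriver, 270 x 30 x 31 mm, at the right; leave alone
Not all that is in view belongs to the job. There is more than one size of the steel_cup; the job needs the middle-sized.

How it is judged:
On the way, in this order (a step that is already met when the one before it is completed fails the run):
1. the cup stands under the steel ball's lane while the ball still waits behind its gate (distance of steel_ball from where it was at the start of the episode below 0.015 m and ((y of steel_ball in the frame of feeder above 0.03 m and (y of steel_cup in the frame of feeder above 0.05 m and x of steel_cup in the frame of feeder between -0.015 and 0.015 m)) or (y of steel_ball in the frame of feeder below -0.03 m and (y of steel_cup in the frame of feeder below -0.05 m and x of steel_cup in the frame of feeder between -0.015 and 0.015 m)))), for 0.2 s.
2. a lever is pressed and its gate stands open (value of joint any of lever_left, lever_right above 0.25 rad), for 0.05 s.
3. the steel ball has dropped into the cup (horizontal distance between steel_ball and steel_cup below 0.03 m and z of steel_ball in the frame of steel_cup between 0 and 0.05 m), for 0.2 s.
At the end, for the whole second after the job is handed in: the steel ball lies at rest in the upright cup, which stands in the track within about 15 mm of the place under the lane; both levers are back at rest (below 0.05 rad), the brass ball still waits behind its gate (moved less than 15 mm) (all of step 3 and x of steel_cup in the frame of feeder between -0.015 and 0.015 m and ((y of steel_cup in the frame of feeder above 0.05 m and x of steel_cup in the frame of feeder between -0.015 and 0.015 m) or (y of steel_cup in the frame of feeder below -0.05 m and x of steel_cup in the frame of feeder between -0.015 and 0.015 m)) and height (world z) of steel_cup below 0.006 m and angle between steel_cup's own z axis and vertical below 0.1 rad and linear speed of steel_cup below 0.02 m/s and linear speed of steel_ball below 0.05 m/s and value of joint each of lever_left, lever_right below 0.05 rad and distance of brass_ball from where it was at the start of the episode below 0.015 m); the robot touches nothing.
It fails at once if the cup is lifted more than 12 mm or tipped by more than 0.35 rad (height (world z) of steel_cup above 0.012 m or angle between steel_cup's own z axis and vertical above 0.35 rad).
It fails at once if a ball is touched by the robot (contact force between any of the fingers, the arm and steel_ball above 0.3 N or contact force between any of the fingers, the arm and brass_ball above 0.3 N).
It fails at once if the brass ball's gate is opened or the brass ball leaves its place (distance of brass_ball from where it was at the start of the episode above 0.02 m or (y of brass_ball in the frame of feeder above 0.03 m and value of joint lever_left above 0.12 rad) or (y of brass_ball in the frame of feeder below -0.03 m and value of joint lever_right above 0.12 rad)).
It fails at once if another thing on the bench is moved more than 25 mm (distance of any of tape_measure, bearing, oil_can, pliers_2, screwdriver_2 from where it was at the start of the episode above 0.025 m).
It also fails if it takes over 45 s, if anything falls off the work surface, if the arm or the gripper's body presses on something with over 40 N, if the wrist force passes 120 N, or if a joint passes its speed limit or range.

## Working session

There is one attempt and no reset: what is moved stays moved. The work goes in short steps, Python scripts to look and compute and a tool call to move; the robot and the scene stay as the last step left them, time stands still between calls to the robot, and variables do not carry over. Pictures are saved under pics/ and viewed, at most 10 in all, crops included, and the job is handed in when it is done.

Besides the shell and the picture viewer there is one more tool, called after "Request:" as a command line: name --argument value ..., lists and objects as JSON in quotes. drive_tool: Moves the arm, as the interface text tells. Its arguments: {"type":"object","properties":{"rows":{"type":"array","items":{"type":"array"}},"jaw":{"type":"number"},"grip_force":{"type":"number"}},"required":["rows"]}

```bash
mkdir -p pics
python3 - <<'E'
from station import ctrl, vision
import cv2, numpy as np, pickle
d={}
for n in("scene","top"):
    r=vision.get_image(n); d[n]=r; cv2.imwrite(f"pics/{n}0.png",r["image"])
    print(n,r["vertical_fov"],r["cx"],r["cy"],(-r["R"].T@r["t"]).round(3),r["R"].round(3).tolist())
pickle.dump(d,open("d.pkl","wb"))
o=ctrl.get_obs();print(o["tool_pos"],o["tool_rot"],o["t"],o["opening"],ctrl.finger_overhang)
E
```

```text
scene 53.49229052295953 276.3753208207065 210.07440516723344 [0.152 0.812 0.953] [[-0.89, -0.455, -0.017], [-0.308, 0.629, -0.714], [0.335, -0.63, -0.7]]
top 48.80922784529329 280.1758189692195 205.72008692278098 [0.27  0.081 1.437] [[-0.094, -0.996, 0.003], [-0.969, 0.091, -0.228], [0.227, -0.024, -0.974]]
[ 0.25574145 -0.569802    0.3027567 ] [-3.07014303e+00 -6.57187495e-01  3.06450814e-04] 0.1 0.0853705611510925 0.0726
```

View pics/top0.png

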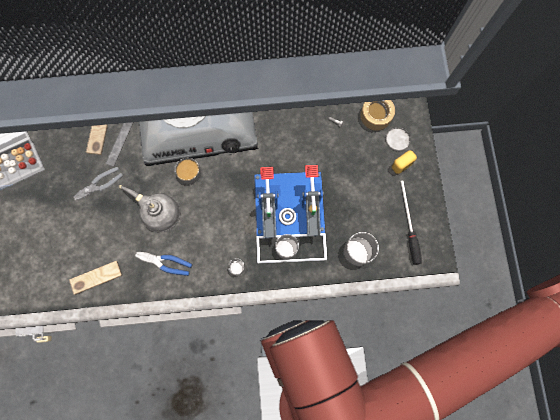

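View pics/scene0.png

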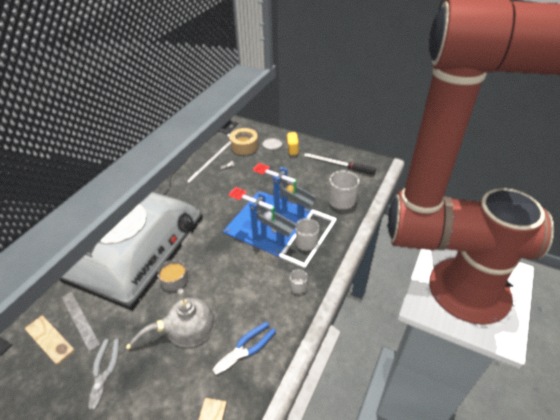

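The top view shows three cup candidates: a small one at (236,267), one in the track at (287,246) and a large one at (362,250). The middle-sized one in the track fits the description. I'll confirm it in an enlarged crop, which should also show the balls.

Run:
```python
import cv2,pickle,numpy as np
d=pickle.load(open("d.pkl","rb"))
a=cv2.resize(d["top"]["image"][155:275,225:385],None,fx=5,fy=5,interpolation=cv2.INTER_CUBIC)
b=cv2.resize(d["scene"]["image"][155:275,215:335],None,fx=5,fy=5,interpolation=cv2.INTER_CUBIC)
cv2.imwrite("pics/c1.png",a);cv2.imwrite("pics/c2.png",b)
```

```text
(no output)
```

View pics/c1.png

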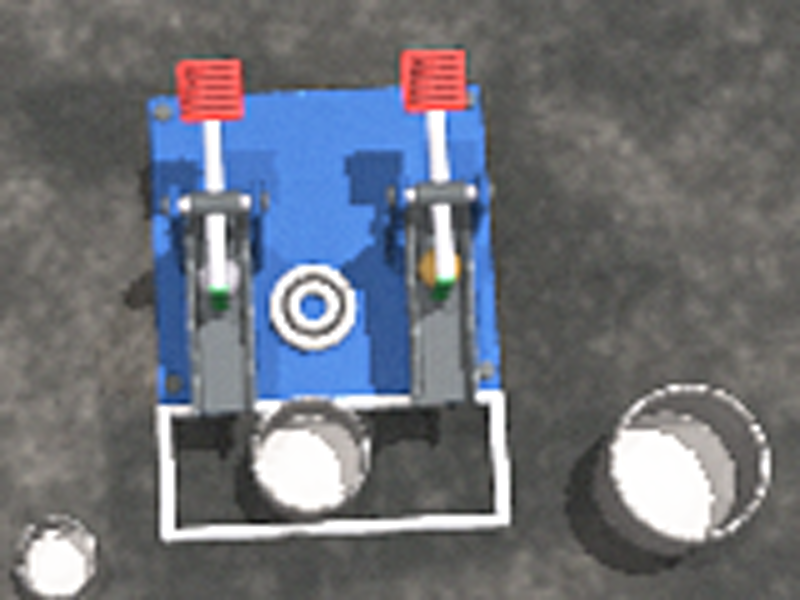

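View pics/c2.png

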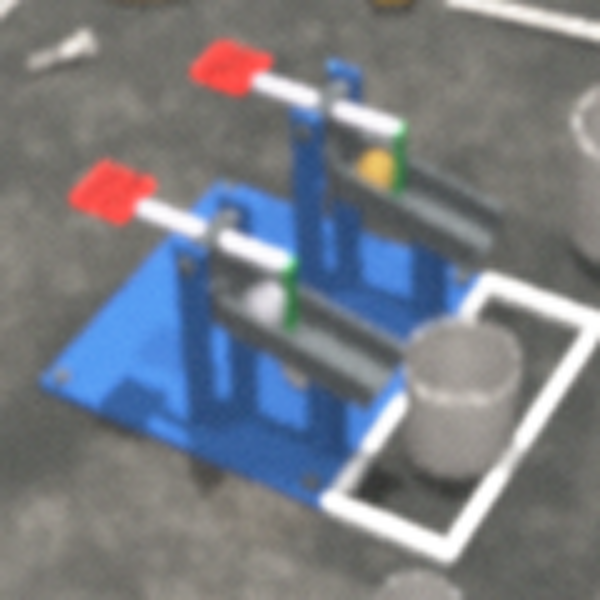

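Both views agree. The cup in the track (crop (310,455)) is the middle-sized of the three. The steel ball is in the left (+y) lane at crop (220,275), and the brass ball is in the right lane at (440,265). Next I'll measure the feeder frame.

```bash
cat > h.py <<'E'
import numpy as np,cv2,pickle
from scipy.spatial.transform import Rotation as Ro
def ray(r,px):
    f=210/np.tan(np.radians(r["vertical_fov"]/2))
    v=np.array([(px[0]-r["cx"])/f,(px[1]-r["cy"])/f,1]); 
    return -r["R"].T@r["t"], r["R"].T@v
def onz(r,px,z):
    c,v=ray(r,px); return c+v*(z-c[2])/v[2]
def proj(r,X):
    f=210/np.tan(np.radians(r["vertical_fov"]/2)); p=r["R"]@X+r["t"]
    return p[:2]/p[2]*f+[r["cx"],r["cy"]]
def reds(r,box):
    x0,x1,y0,y1=box; im=cv2.resize(r["image"],None,fx=1,fy=1)
    h=cv2.cvtColor(im,cv2.COLOR_BGR2HSV)
    m=(((h[...,0]<8)|(h[...,0]>172))&(h[...,1]>140)&(h[...,2]>120)).astype(np.uint8)
    k=np.zeros_like(m);k[y0:y1,x0:x1]=1;m*=k
    n,l,s,c=cv2.connectedComponentsWithStats(m)
    return [c[i] for i in sorted(range(1,n),key=lambda i:-s[i,4])[:2]]
E
python3 - <<'E'
from h import *
d=pickle.load(open("d.pkl","rb"));t,s=d["top"],d["scene"]
P={}
for r,box in((t,(250,330,155,185)),(s,(220,310,155,205))):
    c=reds(r,box);print([x.round(1) for x in c],[onz(r,x,.15).round(4) for x in c])
c=np.array([onz(t,x,.150)[:2] for x in reds(t,(250,330,155,185))]);c=c[np.argsort(-c[:,1])]
yv=(c[0]-c[1]);print("dist",np.linalg.norm(yv));yv/=np.linalg.norm(yv);xv=np.array([yv[1],-yv[0]])
o=c.mean(0)-.202*xv;print("origin",o,"yaw",np.arctan2(xv[1],xv[0]))
# check: track outer corners at z=.012 (crop px)
F=lambda p:np.round([(p[:2]-o)@xv,(p[:2]-o)@yv],4)
for p in((168,535),(505,520),(163,410),(497,397)):
    print("track",F(onz(t,(225+(p[0]+.5)/5-.5,155+(p[1]+.5)/5-.5),.012)))
for p in((335,500),(450,555),(598,322),(487,280)):
    print("trackS",F(onz(s,(215+p[0]/5-.4,155+p[1]/5-.4),.012)))
print("cup rim",F(onz(t,(225+312/5-.4,155+455/5-.4),.067)))
print("cup rim S",F(onz(s,(215+464/5-.4,155+362/5-.4),.067)))
from station import ctrl
ob=ctrl.get_obs();R=Ro.from_rotvec(ob["tool_rot"]).as_matrix();print(R.round(3))
E
```

```text
[array([266.5, 172.4]), array([311.1, 170.5])] [array([0.6721, 0.0791, 0.15  ]), array([ 0.6658, -0.0506,  0.15  ])]
[array([236.8, 193.1]), array([260.3, 168.2])] [array([0.6703, 0.0781, 0.15  ]), array([ 0.6642, -0.0518,  0.15  ])]
dist 0.1298519024302679
origin [0.46717125 0.02403034] yaw -0.048311679698272644
track [-0.0401  0.1035]
track [-0.0402 -0.1043]
track [0.0378 0.1039]
track [ 0.0366 -0.1045]
trackS [0.0328 0.1015]
trackS [-0.0439  0.1049]
trackS [-0.0413 -0.1044]
trackS [ 0.0365 -0.1046]
cup rim [-0.0025  0.0139]
cup rim S [-0.0048  0.0141]
[[ 0.912  0.409 -0.001]
 [ 0.409 -0.912  0.002]
 [ 0.    -0.002 -1.   ]]
```

Request:
drive_tool --rows '[[[0,0,0],0.12],[[0,0,0],0.12],[[0,0,0],0.12],[[0,0,0],0.11],[[0.012,-0.037,0],0],[[0.012,-0.037,0],0],[[0.012,-0.037,0],0],[[0.012,-0.037,0],0],[[0.012,-0.037,0],0],[[0.012,-0.037,0],0]]' --jaw 1

```text
t: 1.1
tool_pos: [0.3386, -0.3503, 0.3033]
tool_rot: [-3.14, 0.076, 0.0]
contact_force: [0.5, 0.5, 0.5]
opening: 0.0
grip_force: 0.0
```

Request:
drive_tool --rows '[[[0.012,-0.037,0],0],[[0.012,-0.037,0],0],[[0.012,-0.037,0],0],[[0.012,-0.037,0],0],[[0.012,-0.037,0],0],[[0.012,-0.037,0],0],[[0.012,-0.037,0],0],[[0.012,-0.037,0],0],[[0,0,0],0],[[0,0,0],0]]'

```text
t: 2.1
tool_pos: [0.4485, -0.0603, 0.3034]
tool_rot: [3.141, -0.072, -0.002]
contact_force: [0.4, -0.1, -0.3]
opening: 0.0001
grip_force: 0.0
```

```bash
cat >> h.py <<'E'
O=np.array([.466,.0235]);yaw=-.0483
XV=np.array([np.cos(yaw),np.sin(yaw)]);YV=np.array([-XV[1],XV[0]])
def delta(fx,fy,z):
    from station import ctrl
    o=ctrl.get_obs();R=Ro.from_rotvec(o["tool_rot"]).as_matrix();p=o["tool_pos"]
    q=(p[:2]-O);print("t",o["t"],"feeder",(q@XV).round(4),(q@YV).round(4),"z",p[2].round(4),"tipz",(p[2]-.0726).round(4),"F",o["contact_force"].round(1),"open",o["opening"])
    g=np.append(O+XV*fx+YV*fy,z)
    print("shift",(R.T@(g-p)).round(4),"yawerr",np.arctan2(R[1,0],R[0,0])-yaw, R[:,2].round(3))
E
python3 -c "
from h import *;delta(-.003,-.055,.113)"
```

```text
t 2.1 feeder -0.0134 -0.0845 z 0.3034 tipz 0.2308 F [ 0.4 -0.1 -0.3] open 6.732707780551484e-05
shift [ 0.0107 -0.0296  0.1904] yawerr 0.0022745900982753114 [-0.001 -0.    -1.   ]
```

Request:
drive_tool --rows '[[[0.011,-0.03,0.02],0],[[0,0,0.03],0],[[0,0,0.03],0],[[0,0,0.03],0],[[0,0,0.03],0],[[0,0,0.025],0],[[0,0,0.015],0],[[0,0,0.01],0],[[0,0,0],0],[[0,0,0],0]]'

```text
t: 3.1
tool_pos: [0.4614, -0.0322, 0.1145]
tool_rot: [3.14, -0.077, 0.001]
contact_force: [0.2, -0.5, -0.5]
opening: 0.0001
grip_force: 0.0
```

```bash
python3 -c "
from h import *;delta(-.003,.0165,.113)
from station import vision
cv2.imwrite('pics/w1.png',cv2.resize(vision.get_image('scene')['image'][130:300,200:400],None,fx=4,fy=3.5))"
```

```text
t 3.1 feeder -0.0019 -0.0558 z 0.1145 tipz 0.0419 F [ 0.2 -0.5 -0.5] open 0.00014264896183886823
shift [-0.0012 -0.0723  0.0015] yawerr -0.0009148183062033313 [ 0.001 -0.    -1.   ]
```

View pics/w1.png

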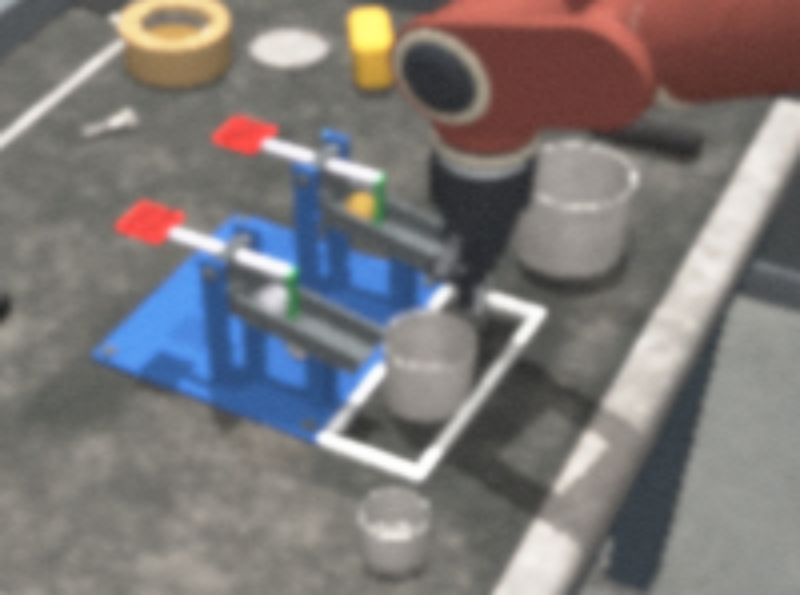

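The fingertips are behind the cup on its -y side and clear of the lane. Now the slow push.

Request:
drive_tool --rows '[[[0,-0.008,0],0],[[0,-0.006,0],0],[[0,-0.006,0],0],[[0,-0.006,0],0],[[0,-0.006,0],0],[[0,-0.006,0],0],[[0,-0.006,0],0],[[0,-0.006,0],0],[[0,-0.006,0],0],[[0,-0.005,0],0]]'

```text
t: 4.15
tool_pos: [0.4641, 0.0299, 0.114]
tool_rot: [3.141, -0.075, 0.0]
contact_force: [-0.7, -2.5, 1.8]
opening: 0.0003
grip_force: 1.1
```

Request:
drive_tool --rows '[[[0,-0.004,0],0],[[0,-0.003,0],0],[[0,-0.002,0],0],[[0,-0.001,0],0],[[0,0,0],0]]'

```text
t: 4.65
tool_pos: [0.4645, 0.0395, 0.1139]
tool_rot: [-3.14, 0.076, -0.0]
contact_force: [0.1, -1.3, 1.1]
opening: 0.0004
grip_force: 0.7
```

```bash
python3 -c "
from h import *;delta(-.003,.0165,.113)
from station import vision
cv2.imwrite('pics/w2.png',cv2.resize(vision.get_image('scene')['image'][130:300,200:400],None,fx=4,fy=3.5))"
```

```text
t 4.65 feeder -0.0022 0.0159 z 0.1139 tipz 0.0413 F [ 0.1 -1.3  1.1] open 0.00038780387205276647
shift [-0.0008 -0.0006  0.0009] yawerr -7.407529794119239e-06 [ 0.  0. -1.]
```

View pics/w2.png

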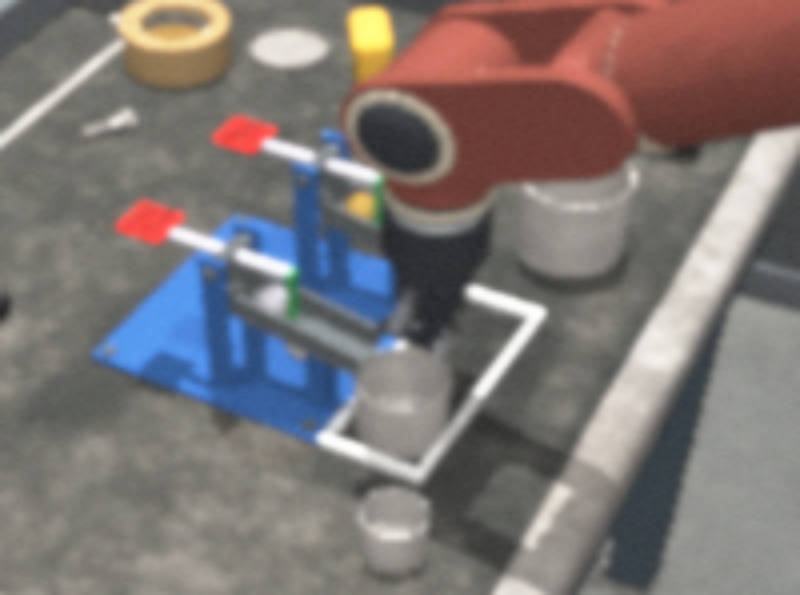

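Request:
drive_tool --rows '[[[0,-0.001,0],0],[[0,-0.001,0],0],[[0,0,0],0],[[0,0.01,0],0],[[0,0.01,0],0],[[0,0.01,-0.01],0],[[0,0,-0.04],0],[[0,0,-0.045],0],[[0,0,-0.045],0],[[0,0,-0.04],0]]'

```text
t: 5.7
tool_pos: [0.463, 0.0107, 0.2971]
tool_rot: [3.141, -0.077, 0.003]
contact_force: [-0.2, 0.3, -0.4]
opening: -0.0001
grip_force: 0.0
```

```bash
python3 -c "
from h import *;delta(.202,.065,.245)
from station import vision
r=vision.get_image('top');cv2.imwrite('pics/w3.png',cv2.resize(r['image'][145:275,225:385],None,fx=5,fy=4.6))
pickle.dump(r,open('r.pkl','wb'))
for y in(.05,.065): print(proj(r,np.append(O+YV*y,.067)))
"
```

```text
t 5.7 feeder -0.0024 -0.0129 z 0.2971 tipz 0.2245 F [-0.2  0.3 -0.4] open -0.0001310031790752901
shift [ 0.2042 -0.0781  0.0525] yawerr -0.0008005482929735047 [ 0.002 -0.    -1.   ]
[275.07442103 245.67481586]
[270.04505589 245.90048727]
```

View pics/w3.png

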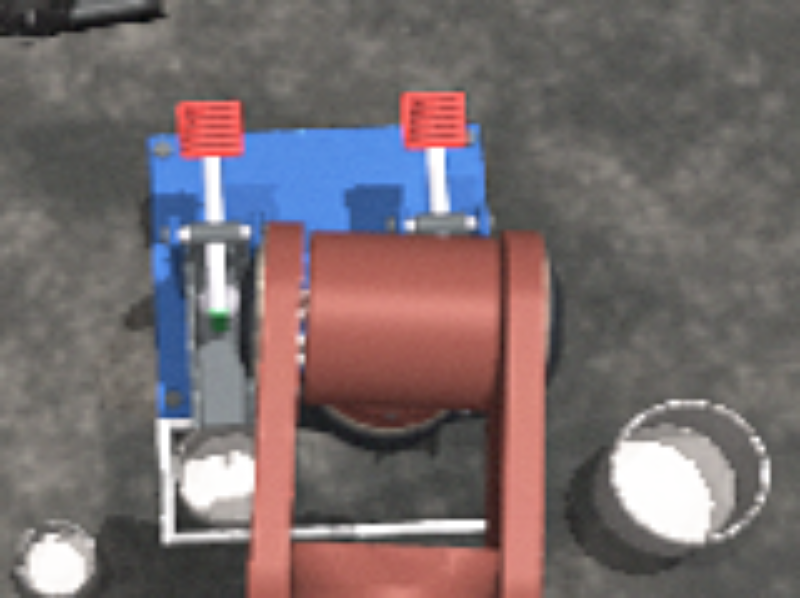

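The cup is at the left stop, with its centre at about feeder y = 61 mm. Moving to above the left pad.

Request:
drive_tool --rows '[[[0.03,-0.012,0],0],[[0.035,-0.013,0],0],[[0.035,-0.013,0],0],[[0.035,-0.013,0],0],[[0.035,-0.013,0],0],[[0.034,-0.014,0],0],[[0,0,0.02],0],[[0,0,0.02],0],[[0,0,0.012],0],[[0,0,0],0]]'

```text
t: 6.75
tool_pos: [0.6694, 0.0788, 0.2392]
tool_rot: [3.141, -0.077, -0.008]
contact_force: [0.1, 0.6, -0.6]
opening: 0.0
grip_force: 0.0
```

```bash
python3 -c "
from h import *;delta(.202,.065,.1966)"
```

```text
t 6.75 feeder 0.2005 0.0651 z 0.2392 tipz 0.1666 F [ 0.1  0.6 -0.6] open 2.833155959657328e-05
shift [0.0017 0.0001 0.0426] yawerr -0.0005745622907257011 [-0.005  0.    -1.   ]
```

Request:
drive_tool --rows '[[[0,0,0.012],0],[[0,0,0.006],0],[[0,0,0.006],0],[[0,0,0.006],0],[[0,0,0.006],0],[[0,0,0.002],0],[[0,0,0],0],[[0,0,0],0]]'

```text
t: 7.55
tool_pos: [0.6707, 0.0796, 0.2039]
tool_rot: [-3.141, 0.076, -0.0]
contact_force: [-1.1, -0.7, 3.0]
opening: -0.0005
grip_force: 1.0
```

```bash
python3 -c "
from h import *;delta(.202,.065,.1966)
from station import vision
cv2.imwrite('pics/w4.png',cv2.resize(vision.get_image('scene')['image'][130:300,200:400],None,fx=4,fy=3.5))"
```

```text
t 7.55 feeder 0.2018 0.0659 z 0.2039 tipz 0.1313 F [-1.1 -0.7  3. ] open -0.0004650365783519781
shift [0.0002 0.0009 0.0073] yawerr 0.00012842794505412564 [ 0.  0. -1.]
```

View pics/w4.png

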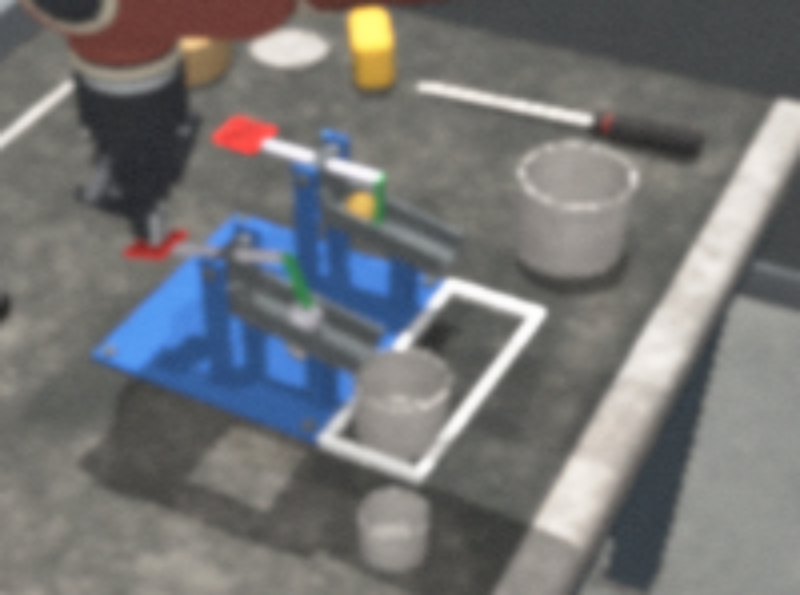

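The left lever is down and its gate is raised. The ball is at (305,315), under the gate and moving off. I'll press a little more, hold, then measure.

Request:
drive_tool --rows '[[[0,0,0.002],0],[[0,0,0.001],0],[[0,0,0],0],[[0,0,0],0],[[0,0,0],0],[[0,0,0],0],[[0,0,0],0],[[0,0,0],0],[[0,0,0],0],[[0,0,0],0]]'

```text
t: 8.6
tool_pos: [0.6708, 0.0797, 0.2012]
tool_rot: [-3.14, 0.076, -0.001]
contact_force: [-1.1, -0.3, 5.0]
opening: 0.0001
grip_force: 2.1
```

```bash
python3 -c "
from h import *;delta(.202,.065,.1966)
from station import vision
a=vision.get_image('scene')['image'][190:270,250:330];b=vision.get_image('top')['image'][205:285,240:320]
cv2.imwrite('pics/w5.png',cv2.resize(np.hstack([a,b]),None,fx=5,fy=5,interpolation=cv2.INTER_CUBIC))"
```

```text
t 8.6 feeder 0.2018 0.066 z 0.2012 tipz 0.1286 F [-1.1 -0.3  5. ] open 5.017672704734585e-05
shift [0.0002 0.001  0.0046] yawerr 9.210014726719618e-05 [ 0.  0. -1.]
```

View pics/w5.png

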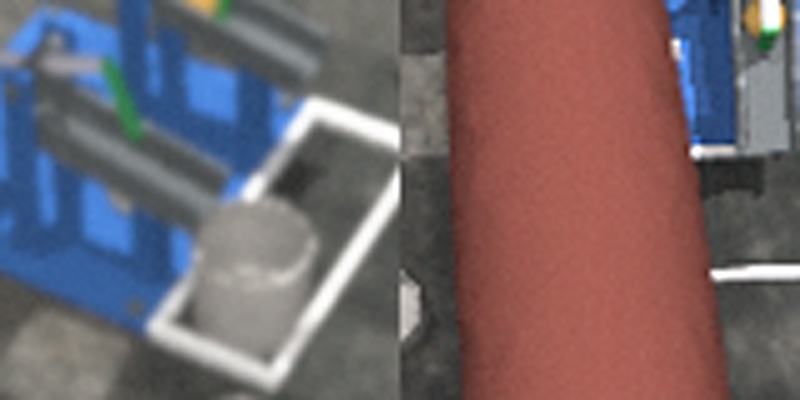

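The left lane is empty, so the ball should be in the cup. I'll release slowly, then swing clear to the right for a final look.

Request:
drive_tool --rows '[[[0,0,-0.006],0],[[0,0,-0.006],0],[[0,0,-0.006],0],[[0,0,-0.008],0],[[0,0,-0.02],0],[[0,0,-0.04],0],[[0,0,-0.04],0],[[0,0,-0.02],0],[[0,0.03,0],0],[[0,0.04,0],0]]'

```text
t: 9.7
tool_pos: [0.6666, 0.0106, 0.3475]
tool_rot: [-3.14, 0.07, 0.002]
contact_force: [0.6, -0.5, -0.5]
opening: 0.0001
grip_force: 0.0
```

Request:
drive_tool --rows '[[[0,0.04,0],0],[[0,0.04,0],0],[[0,0.04,0],0],[[0,0.04,0],0],[[0,0.04,0],0],[[0,0.04,0],0],[[0,0.04,0],0],[[0,0,0],0],[[0,0,0],0]]'

```text
t: 10.6
tool_pos: [0.6529, -0.2705, 0.3455]
tool_rot: [-3.138, 0.078, 0.005]
contact_force: [0.2, -0.3, 0.0]
opening: -0.0001
grip_force: 0.0
```

```bash
python3 -c "
from h import *;delta(.202,.065,.1966)
from station import vision
a=vision.get_image('scene')['image'][160:280,220:340];b=vision.get_image('top')['image'][155:275,240:340]
cv2.imwrite('pics/w6.png',cv2.resize(np.hstack([a,b]),None,fx=3.6,fy=3.6,interpolation=cv2.INTER_CUBIC))"
```

```text
t 10.6 feeder 0.2009 -0.2846 z 0.3455 tipz 0.2729 F [ 0.2 -0.3  0. ] open -0.00014776394189000092
shift [ 0.001  -0.3493  0.1496] yawerr -0.0015361376691480008 [-0.003  0.002 -1.   ]
```

View pics/w6.png

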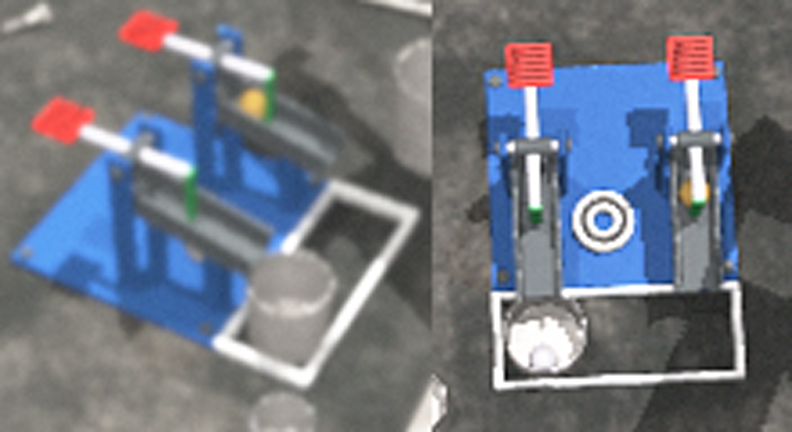

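The ball is in the cup at (542,355), both levers are up, and the brass ball is still behind its gate at (690,192).

```bash
python3 -c "
from station import ctrl;print(ctrl.finish_job())"
```

```text
the job is handed in; nothing more can be done
None
```

The job is handed in at about 11 s on the robot's clock (no verdict came back): the last pictures show the steel ball in the cup at the left stop, both levers back up, and the brass ball still behind its gate.

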